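# Bleed the vacuum trap and take its cap off

## Task

Bleed the plate vacuum before the trap's filter is changed: turn the bleed valve's handle to half open (45 degrees, its red pointer at the green mark) while the trap's cap is still on. Then take the blue-knobbed cap off the trap: it may have a right-hand or a left-hand bayonet, so try it both ways until it comes free. Finish still gripping the cap and holding it still in the air, roughly level and at least 60 mm higher than it sat, with the valve left half open and the plate, the bottle and the tip box left where they are.

Things in the scene. Friction and masses are not known exactly. Their poses are not given: they have to be found in the camera images.
- trap: Vacuum trap fixed to the bench: beige round housing, 110 mm across and 85 mm high (foot 120 mm across), with a green band. A steel neck, 37 mm across and 42 mm high, stands in the middle of its top under the cap; its top is 127 mm above the bench. Origin: centre of its underside; z up.
- cap: Loose bayonet cap seated on the trap's neck, 0.08 to 0.17 kg: grey round skirt and plate 84 mm across, 46 mm high, and on top in the middle a blue round upright knob (76 mm high overall). Origin: on its axis at the skirt's lower edge, z up the axis; seated it is 87 mm above the bench. Locked as found: it lifts at most about 2 or 3 mm. It does not rise as it turns.
- cap_knob (a point): Middle of the cap's knurled knob: 40 mm across, 30 mm high (133 to 163 mm above the bench when seated). One way round, which differs between starts and cannot be seen, the cap meets a hard stop within 12 degrees; the other way it turns freely and after 45 to 130 degrees (best 60 to 70) lifts straight off. Gripped at 20 to 30 N, the fingers slip harmlessly at the stop.
- valve_base: Bleed valve fixed to the bench: steel foot plate 80 x 80 mm, brass body, white dial disc 92 mm across with its top 56 mm above the bench. Dial marks: black at closed (on its own -x side), green at 45 degrees, black at 90 degrees. Origin: centre of its underside, z up; the handle turns about this z axis.
- valve_grip (a point): Middle of the valve's T handle, on the turning axis, 84 mm above the bench. The handle is a black upright bar 62 mm long (the point's x axis), 12 mm thick (y) and 26 mm high (71 to 97 mm above the bench); the red end, with a small red pointer, lies on the point's -x side. 15 mm of free height below the bar to the dial.
- valve_handle (a joint): Opening of the bleed valve in rad: 0 closed (red pointer along the base's -x), grows as the handle is turned counter-clockwise seen from above, stop at 1.571 (fully open); 0.785 is half open. Starts between 0 and 0.25. It stays where it is left (friction about 0.08 N m).
- well_plate: Bystander: loose flat well plate, 127 x 85 x 16 mm, clear and white. Origin: centre of its underside.
- reagent: Bystander: loose amber bottle, 60 mm across, 100 mm high. Origin: centre of its underside.
- tip_box: Bystander: loose blue pipette tip box, 90 x 70 x 54 mm. Origin: centre of its underside.
Not all that is in view belongs to the job. What is shaped like the valve_base but turquoise is not meant.

How it is judged:
By the outcome, as a careful person would: the job done as asked, in the order asked, and still so for the second after the job is handed in, while the arm keeps its last pose, push and grip.
It also fails if it takes over 58 s, if anything falls off the work surface, if the arm or the gripper's body presses on something with over 40 N, if the wrist force passes 120 N, or if a joint passes its speed limit or range.

## Robot

A 7-joint arm with a two-finger parallel gripper is mounted at the origin on the work surface. World frame = base frame: x ahead of the robot, y to its left, z up, the work surface at z = 0. Lengths are in m, angles in rad, forces in N, time in s.
With the tool pointing down it reaches from about 0.4 to 0.85 m from the base axis. Payload 4.5 kg.
Tool frame: the origin (TCP) lies midway between the tips of the shut fingers; the grasp point (between the pads) lies 19 mm behind it; x points along the fingers, y is the direction in which the jaws open and shut, and the axes are right-handed (so a half turn about x gives the same grasp; the last joint's range is limited). The gripper opens to 88 mm and grips with 3 to 60 N. Pads are 18 mm wide; open, the fingers measure 123 mm over their backs; the gripper's body (75 mm by 187 mm) begins 45 mm behind the grasp point.
Start: joints at [-1.243, 0.689, -0.195, 1.565, 0.157, 0.902, -0.215], TCP at [0.181, 0.598, 0.239] pointing down, gripper open.
Joint ranges: [-3.01, 3.01], [-0.46, 2.08], [-1.47, 1.51], [0.13, 2.56], [-1, 4.14], [0.04, 2.09], [-2.66, 2.66]. Speed limits (rad/s): [2.57, 2.57, 3.14, 3.14, 3.14, 3.14, 3.14].

## Interface

Orientations are given as [roll, pitch, yaw] about the fixed x, y, z axes, in that order (R = Rz(yaw) Ry(pitch) Rx(roll)).
In Python, from rig import robot gives the robot as it stands. The module is installed in compiled form; this text tells all that it offers.
- The arm moves only by the tool send_rows, never from a script. Its argument "commands" is a list of rows, each an object with "delta_pos": the shift along the tool's x, y, z in cm, a list of three; "turn": the turn about the tool's x in rad. In form: [{"delta_pos": [tx, ty, tz], "turn": turn}, ...]. A call has 1 to 20 rows; each row is the pose to reach, as a shift and turn from the pose commanded when the call began, along the tool's axes at that moment; what a row does not reach only later rows make up. A row lasts 1/8 s, in which the tool goes at most 62.5 mm and 10.7 degrees, less where a joint would pass 70% of its speed; a pose out of reach is approached as far as the arm can. A call with a gripper value outside its range is refused whole. "hand" is the closure, from -1 (fully open) to 1 (shut), set as the call begins (left out, the last holds). The fingers move at their own pace and stop on an object; "force" is the grip in N (left out, the last holds). Time passes only in rows, so rows that repeat a pose let the fingers close. It gives the time, the measured TCP pose, the force and the opening at its end, in the units of the state.
- robot.observe(): the state, without advancing time (a new reading comes with each control period).
- robot.capture(name): name is "scene" or "top" or "wrist"; returns a dict with "pixels" (420x560x3 uint8, red, green, blue), "fx", "fy", "cx", "cy" (pixels), "D" ([k1, k2, p1, p2, k3] as OpenCV has them; the pictures are not rectified), "cam_to_world" (4x4, takes a point from camera to world coordinates); the wrist camera has in their place "T_tool_cam" (4x4, takes a point from camera to tool coordinates, whose origin is the TCP and whose axes are the tool frame's). Camera axes: x right, y up, looking along -z (the intrinsics and any distortion apply to the point x, -y, -z); pixel columns grow to the right and rows downward; lengths in m; the calibration is good to about 2 mm. A picture is of the moment at which its call begins: read the wrist's pose just before it. There is no depth.
- robot.sign_off(): hands the job in, once; it reports no verdict.
The state is a dict: "time": time; "joints": joint angles; "qvel": joint speeds; "tau": joint torques, N m; "tool_pos": TCP position; "eef_rot": TCP orientation; "ft_force": force on the tool from outside, world axes, zero at the start; "wrist_torque": the same for the moment, N m; "width": finger opening in m.
Only numpy, scipy, OpenCV 4.12 (cv2) and the standard library are available. Lean on these libraries where they do the work, as an engineer would, in place of code of your own. Each camera call takes 0.05 s, during which the arm holds its last target. There are 200 camera calls.

## Working session

There is one attempt and no reset: what is moved stays moved. The work goes in short steps, Python scripts to look and compute and a tool call to move; the robot and the scene stay as the last step left them, time stands still between calls to the robot, and variables do not carry over. Pictures are saved under pics/ and viewed, about 8 in all and at most 12, crops included, and the job is handed in when it is done.

Besides the shell and the picture viewer there is one more tool, called as name(argument=value, ...), one argument or row to a line, values as JSON. send_rows: Moves the arm, as the interface text tells. Its arguments: {"type":"object","properties":{"commands":{"type":"array","items":{"type":"object","properties":{"delta_pos":{"type":"array","items":{"type":"number"}},"turn":{"type":"number"}}}},"hand":{"type":"number"},"force":{"type":"number"}},"required":["commands"]}

```bash
mkdir -p pics
cat > h.py <<'E'
import numpy as np, cv2
from rig import robot
from scipy.spatial.transform import Rotation as R
def K(c): return np.array([[c["fx"],0,c["cx"]],[0,c["fy"],c["cy"]],[0,0,1.]])
def toolT(s):
    T=np.eye(4); T[:3,:3]=R.from_euler('xyz',s["eef_rot"]).as_matrix(); T[:3,3]=s["tool_pos"]; return T
def cap(n):
    s=robot.observe(); c=robot.capture(n)
    c["M"]=np.array(c["cam_to_world"]) if "cam_to_world" in c else toolT(s)@np.array(c["T_tool_cam"])
    return c
def save(c,f): cv2.imwrite("pics/"+f,c["pixels"][:,:,::-1])
def onz(c,uv,z):
    p=cv2.undistortPoints(np.array(uv,float).reshape(-1,1,2),K(c),np.array(c["D"],float)).reshape(-1,2)
    d=np.c_[p[:,0],-p[:,1],-np.ones(len(p))]@c["M"][:3,:3].T; o=c["M"][:3,3]
    return o+d*((z-o[2])/d[:,2])[:,None]
E
python3 - <<'E'
from h import *
s=robot.observe(); print({k:np.round(v,3) for k,v in s.items()})
a=cap("scene");b=cap("top");save(a,"s0.png");save(b,"t0.png")
print(np.round(b["M"],2),np.round(a["M"],2),b["fx"],b["D"])
E
```

```text
{'time': np.float64(0.0), 'joints': array([-1.243,  0.69 , -0.195,  1.566,  0.157,  0.902, -0.215]), 'qvel': array([ 0.001, -0.   , -0.   ,  0.001,  0.001,  0.   ,  0.001]), 'tau': array([ 0.0000e+00, -5.2757e+01, -1.2670e+00, -1.5342e+01, -5.3000e-02,
        7.0000e-03,  0.0000e+00]), 'tool_pos': array([0.181, 0.598, 0.238]), 'eef_rot': array([-1.501,  1.569, -1.795]), 'ft_force': array([0.031, 0.644, 0.008]), 'wrist_torque': array([ 0.041, -0.045,  0.048]), 'width': np.float64(0.088)}
[[ 0.02  0.99 -0.14  0.4 ]
 [-1.    0.02  0.02  0.11]
 [ 0.02  0.14  0.99  1.12]
 [ 0.    0.    0.    1.  ]] [[-0.29 -0.71  0.64  1.19]
 [ 0.96 -0.21  0.19  0.27]
 [ 0.    0.67  0.74  0.85]
 [ 0.    0.    0.    1.  ]] 481.9938738749263 [-0.13819605  0.          0.          0.          0.        ]
```

View pics/t0.png

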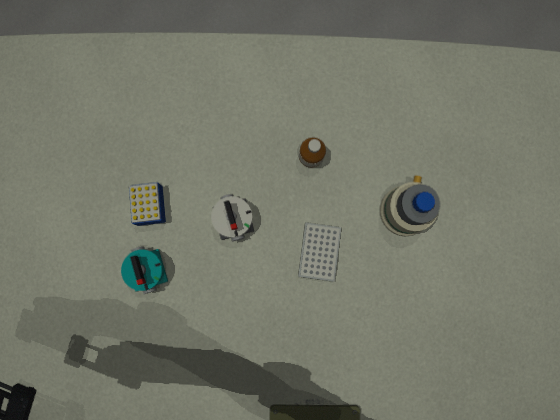

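View pics/s0.png

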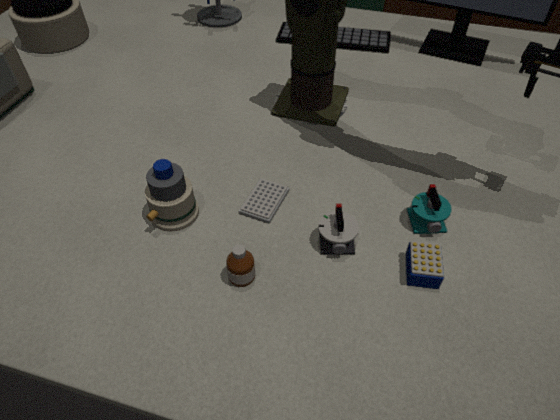

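The scene shows:
- **White valve:** top view (232,217), with its red end at (235,232). This is the one I want.
- **Turquoise look-alike:** (143,270), which I leave alone.
- **Blue-knobbed cap:** (424,201). The blue tip box at (147,203) is not the cap.

I'll measure these and check the valve in a close crop.

Run:
```python
from h import *
b=cv2.imread("pics/t0.png"); c=cap("top")
im=c["pixels"]; hsv=cv2.cvtColor(im,cv2.COLOR_RGB2HSV)
def blobs(lo,hi,box):
    m=np.zeros(im.shape[:2],np.uint8); x0,y0,x1,y1=box
    m[y0:y1,x0:x1]=cv2.inRange(hsv,lo,hi)[y0:y1,x0:x1]
    ys,xs=np.nonzero(m); return np.array([xs.mean(),ys.mean()]),len(xs),m
V=(205,190,262,245)
for n,lo,hi,z,box in [("knob",(105,150,60),(125,255,255),.163,(400,180,450,225)),("red",(0,120,80),(8,255,255),.097,V),("red2",(172,120,60),(180,255,255),.097,V),
  ("bar",(0,0,0),(180,255,45),.097,(222,195,240,232)),("green",(45,80,40),(85,255,255),.056,V),("dial",(0,0,120),(180,40,255),.056,V)]:
    try:
        p,k,m=blobs(np.array(lo),np.array(hi),box); print(n,p,k,onz(c,[p],z)[0].round(4))
    except Exception as e: print(n,e)
cr=cv2.resize(im[180:260,190:290,::-1],None,fx=7,fy=7,interpolation=cv2.INTER_CUBIC); cv2.imwrite("pics/v0.png",cr)
for uv,z in [((313,148),.1),((320,252),.016),((147,203),.054),((143,270),.056)]: print(uv,onz(c,[uv],z)[0].round(3))
s=robot.observe(); print(toolT(s).round(3)); print((np.array(robot.capture("wrist")["T_tool_cam"])).round(3))
```

```text
knob [424.6        201.15172414] 290 [ 0.5536 -0.2063  0.163 ]
red [233.28571429 225.82142857] 28 [0.5004 0.1884 0.097 ]
red2 [nan nan] 0 [nan nan nan]
bar [229.848 212.472] 125 [0.529  0.1968 0.097 ]
green [246.33333333 224.83333333] 12 [0.5071 0.1628 0.056 ]
dial [229.6810585  215.48932219] 2154 [0.5272 0.2006 0.056 ]
(313, 148) [0.675 0.02  0.1  ]
(320, 252) [ 0.452 -0.006  0.016]
(147, 203) [0.551 0.389 0.054]
(143, 270) [0.401 0.389 0.056]
[[-0.     0.29   0.957  0.181]
 [-0.001  0.957 -0.29   0.598]
 [-1.    -0.001  0.     0.238]
 [ 0.     0.     0.     1.   ]]
[[ 0.001  0.314 -0.95  -0.145]
 [ 1.     0.     0.001 -0.001]
 [ 0.    -0.95  -0.314 -0.081]
 [ 0.     0.     0.     1.   ]]<stdin>:7: RuntimeWarning: Mean of empty slice.
  ret = ret.dtype.type(ret / rcount)
```

View pics/v0.png

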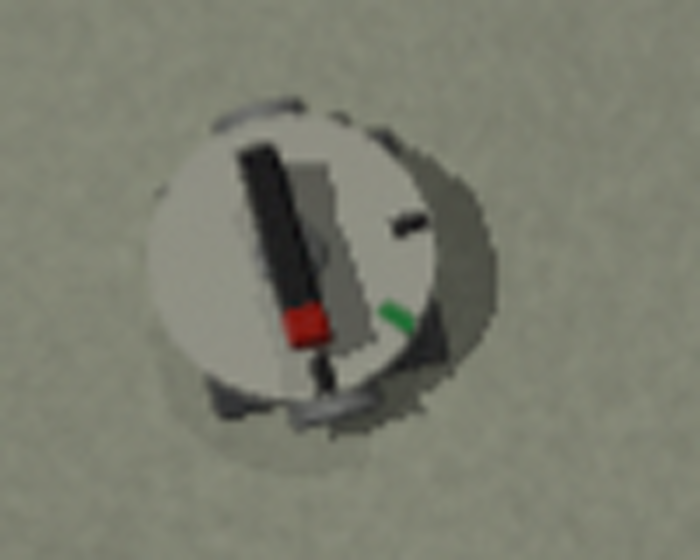

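The crop shows the white dial centred at (292,258). The handle runs from (258,150) to the red end at (308,345). The closed mark is at (322,372), the green mark at (397,317) and the 90° mark at (409,223). This is the right valve, and it is nearly closed.

Run:
```python
from h import *
c=cap("top")
f=lambda u,v:(190+u/7-.4,180+v/7-.4)
P=lambda u,v,z:onz(c,[f(u,v)],z)[0]
D=P(292,258,.056);a=P(258,150,.097);r=P(308,340,.097)
print("dial",D,"bar",(a+r)/2,"len",np.linalg.norm(a-r))
ang=lambda v:np.degrees(np.arctan2(v[1],v[0]))
print("pointer yaw",ang(r-a))
for n,u in [("cl",(322,372)),("gr",(397,317)),("90",(409,223))]:
    p=P(*u,.056)-D; print(n,ang(p),np.linalg.norm(p))
print("dir cl->90 normal", ang(P(322,372,.056)-P(409,223,.056)))
s=robot.observe(); T=toolT(s)
print("tool y yaw",ang(T[:,1]), "joints",s["joints"])
for n,g in [("valve",(a+r)/2)]: print(n,T[:3,:3].T@(np.r_[g[:2],.2]-T[:3,3])*100)
```

```text
dial [0.52508135 0.1968386  0.056     ] bar [0.52448368 0.19625877 0.097     ] len 0.06078346138996626
pointer yaw -163.37213116657605
cl -163.4200538361268 0.03771369686522351
gr -117.95823755597843 0.03852092642881023
90 -71.82709223314887 0.038874242100822194
dir cl->90 normal 151.5320878910471
tool y yaw 73.17337790451396 joints [-1.24322795  0.68951321 -0.19454627  1.56574497  0.15733224  0.90249397
 -0.21506716]
valve [  3.86199129 -28.50313311  44.51335662]
```

send_rows(
  commands=[
    {"delta_pos": [0.1,-0.9,1.4],"turn": 0.08},
    {"delta_pos": [0.5,-3.6,5.6],"turn": 0.24},
    {"delta_pos": [0.7,-5.3,8.3],"turn": 0.4},
    {"delta_pos": [1.0,-7.1,11.1],"turn": 0.56},
    {"delta_pos": [1.2,-8.9,13.9],"turn": 0.72},
    {"delta_pos": [1.4,-10.7,16.7],"turn": 0.88},
    {"delta_pos": [1.7,-12.5,19.5],"turn": 1.04},
    {"delta_pos": [1.9,-14.3,22.3],"turn": 1.2},
    {"delta_pos": [2.2,-16.0,25.0],"turn": 1.36},
    {"delta_pos": [2.4,-17.8,27.8],"turn": 1.52},
    {"delta_pos": [2.6,-19.6,30.6],"turn": 1.68},
    {"delta_pos": [2.9,-21.4,33.4],"turn": 1.84},
    {"delta_pos": [3.1,-23.2,36.2],"turn": 2.0},
    {"delta_pos": [3.4,-24.9,38.9],"turn": 2.16},
    {"delta_pos": [3.6,-26.7,41.7],"turn": 2.32},
    {"delta_pos": [3.8,-28.0,43.8],"turn": 2.46},
    {"delta_pos": [3.9,-28.5,44.5],"turn": 2.56},
    {"delta_pos": [3.9,-28.5,44.5],"turn": 2.56},
    {"delta_pos": [3.9,-28.5,44.5],"turn": 2.56},
  ],
  hand=-1,
  force=40,
)

```text
time: 2.62
tool_pos: [0.5239, 0.1974, 0.1996]
eef_rot: [-1.132, 1.57, 2.3]
ft_force: [-0.3, 0.0, -0.0]
width: 0.0882
```

Run:
```python
from h import *
s=robot.observe(); print(s["joints"].round(3) if hasattr(s["joints"],'round') else s["joints"],s["time"],s["ft_force"]); print(toolT(s).round(4))
c=cap("wrist"); save(c,"w1.png")
T=toolT(s)
```

```text
[-0.708  0.701  0.459  1.826 -0.45   0.719 -1.279] 2.625 [-0.27681856  0.02069665 -0.02335346]
[[-6.000e-04  2.865e-01 -9.581e-01  5.239e-01]
 [ 6.000e-04 -9.581e-01 -2.865e-01  1.974e-01]
 [-1.000e+00 -8.000e-04  4.000e-04  1.996e-01]
 [ 0.000e+00  0.000e+00  0.000e+00  1.000e+00]]
```

View pics/w1.png

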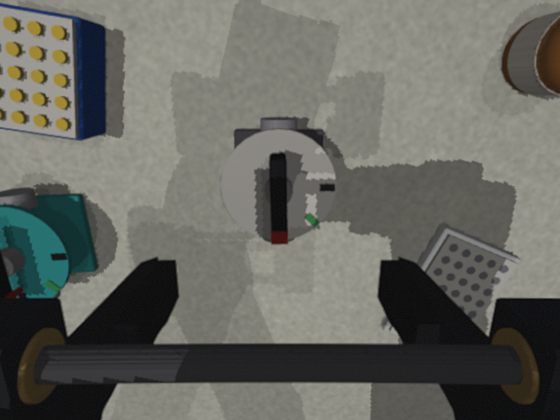

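The wrist view has the bar upright from (278,158) to the red end at (279,238), centred between the fingers. The green mark is at (312,219) and the 90° mark at (327,188).

Run:
```python
from h import *
c=cap("wrist"); s=robot.observe(); T=toolT(s)
ang=lambda v:np.degrees(np.arctan2(v[1],v[0]))
a,r=onz(c,[(278,155),(279.5,233)],.097)
d=onz(c,[(279,185),(312,219),(327,188)],.056)
print(a,r,(a+r)/2,np.linalg.norm(a-r),"ptr",ang(r-a)); print(d,ang(d[1]-np.r_[.525,.1965,0]),ang(d[2]-np.r_[.525,.1965,0]))
g=(a+r)/2
for m in (g,np.r_[.5248,.1966,0]): print(T[:3,:3].T@(np.r_[m[:2],.067]-T[:3,3])*100)
```

```text
[0.55815402 0.20641837 0.097     ] [0.50465393 0.18931917 0.097     ] [0.53140397 0.19786877 0.097     ] 0.056166197228591334 ptr -162.27556470112103
[[0.52799446 0.19651672 0.056     ]
 [0.50805103 0.16221018 0.056     ]
 [0.53658374 0.15900329 0.056     ]] -116.30253567713588 -72.8326761694303
[13.27200685  0.18564621 -0.73371545]
[13.27220349  0.11827123 -0.06462431]
```

send_rows(
  commands=[
    {"delta_pos": [1.5,0.1,-0.2],"turn": 0},
    {"delta_pos": [4,0.1,-0.2],"turn": 0},
    {"delta_pos": [7,0.1,-0.2],"turn": 0},
    {"delta_pos": [10,0.1,-0.2],"turn": 0},
    {"delta_pos": [12,0.1,-0.2],"turn": 0},
    {"delta_pos": [13.1,0.1,-0.2],"turn": 0},
    {"delta_pos": [13.1,0.1,-0.2],"turn": 0},
    {"delta_pos": [13.1,0.1,-0.2],"turn": 0},
  ],
)

```text
time: 3.72
tool_pos: [0.5271, 0.1963, 0.0693]
eef_rot: [-3.133, 1.57, 0.297]
ft_force: [-0.1, -0.9, 0.2]
width: 0.0879
```

send_rows(
  commands=[
    {"delta_pos": [0,0,0],"turn": 0},
    {"delta_pos": [0,0,0],"turn": 0},
    {"delta_pos": [0,0,0],"turn": 0},
    {"delta_pos": [0,0,0],"turn": 0},
    {"delta_pos": [0,0,0],"turn": 0},
    {"delta_pos": [0,0,0],"turn": 0},
    {"delta_pos": [0,0,0],"turn": 0},
    {"delta_pos": [0,0,0],"turn": 0},
  ],
  hand=1,
  force=30,
)

```text
time: 4.72
tool_pos: [0.5261, 0.1976, 0.0687]
eef_rot: [-1.425, 1.569, 2.005]
ft_force: [-1.0, 3.2, 0.8]
width: 0.019
```

send_rows(
  commands=[
    {"delta_pos": [0,0,0],"turn": 0},
    {"delta_pos": [0,0,0],"turn": 0},
    {"delta_pos": [0,0,0],"turn": 0},
    {"delta_pos": [0,0,0],"turn": 0},
  ],
)

```text
time: 5.22
tool_pos: [0.5261, 0.1976, 0.0687]
eef_rot: [-1.427, 1.569, 2.004]
ft_force: [-1.0, 5.2, 1.0]
width: 0.0192
```

Run:
```python
from h import *
s=robot.observe(); print(toolT(s).round(3),s["wrist_torque"])
c=cap("wrist"); t=cap("top")
a=c["pixels"][120:400]; b=cv2.resize(t["pixels"][180:260,190:290],(560,448),interpolation=cv2.INTER_CUBIC)[:320]
cv2.imwrite("pics/w2.png",np.vstack([a,b])[:,:,::-1])
```

```text
[[-0.001  0.285 -0.959  0.526]
 [ 0.002 -0.959 -0.285  0.198]
 [-1.    -0.002  0.     0.069]
 [ 0.     0.     0.     1.   ]] [ 1.10640066  0.3780666  -0.00549854]
```

View pics/w2.png

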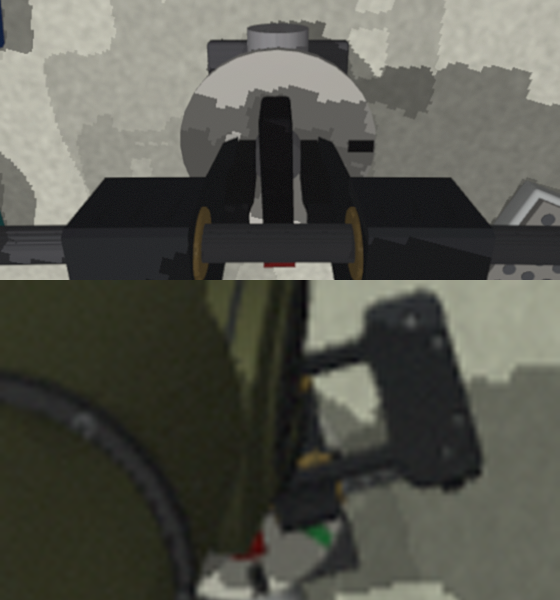

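The left finger looks to be touching the bar and the right one not. The +y force agrees with that, so I'll shift a little towards +y.

send_rows(
  commands=[
    {"delta_pos": [0,-0.1,0],"turn": 0},
    {"delta_pos": [0,-0.2,0],"turn": 0},
    {"delta_pos": [0,-0.3,0],"turn": 0},
    {"delta_pos": [0,-0.3,0],"turn": 0},
  ],
)

```text
time: 5.82
tool_pos: [0.5261, 0.1977, 0.0687]
eef_rot: [1.653, 1.569, -1.202]
ft_force: [0.3, -0.5, -0.4]
width: 0.0191
```

send_rows(
  commands=[
    {"delta_pos": [0,-0.3,0],"turn": -0.06},
    {"delta_pos": [0,-0.3,0],"turn": -0.16},
    {"delta_pos": [0,-0.3,0],"turn": -0.26},
    {"delta_pos": [0,-0.3,0],"turn": -0.36},
    {"delta_pos": [0,-0.3,0],"turn": -0.46},
    {"delta_pos": [0,-0.3,0],"turn": -0.56},
    {"delta_pos": [0,-0.3,0],"turn": -0.66},
    {"delta_pos": [0,-0.3,0],"turn": -0.75},
    {"delta_pos": [0,-0.3,0],"turn": -0.79},
    {"delta_pos": [0,-0.3,0],"turn": -0.79},
    {"delta_pos": [0,-0.3,0],"turn": -0.79},
  ],
)

```text
time: 7.2
tool_pos: [0.526, 0.1981, 0.0687]
eef_rot: [0.804, 1.566, -1.262]
ft_force: [2.3, -4.8, -1.5]
width: 0.0192
```

Run:
```python
from h import *
s=robot.observe(); print(toolT(s).round(4),s["wrist_torque"],s["ft_force"],s["width"])
```

```text
[[ 0.0014  0.88   -0.4749  0.526 ]
 [-0.0043 -0.4749 -0.88    0.1981]
 [-1.      0.0033  0.0031  0.0687]
 [ 0.      0.      0.      1.    ]] [-1.30568408 -0.21720163 -0.03718162] [ 2.25047157 -4.76941159 -1.48227702] 0.019223885834518808
```

send_rows(
  commands=[
    {"delta_pos": [0,-0.1,0],"turn": 0},
    {"delta_pos": [0,-0.1,0],"turn": 0},
    {"delta_pos": [0,-0.1,0],"turn": 0},
    {"delta_pos": [0,-0.1,0],"turn": 0},
    {"delta_pos": [0,0,0],"turn": 0},
    {"delta_pos": [-1,0,0],"turn": 0},
    {"delta_pos": [-4,0,0],"turn": 0},
    {"delta_pos": [-8,0,0],"turn": 0},
    {"delta_pos": [-12,0,0],"turn": 0},
    {"delta_pos": [-13,0,0],"turn": 0},
    {"delta_pos": [-13,0,0],"turn": 0},
  ],
  hand=-1,
)

```text
time: 8.57
tool_pos: [0.525, 0.2021, 0.1993]
eef_rot: [2.663, 1.57, 0.6]
ft_force: [0.1, -0.1, -0.6]
width: 0.0884
```

Run:
```python
from h import *
s=robot.observe(); print(toolT(s).round(4),s["ft_force"])
c=cap("wrist");t=cap("top"); save(c,"w3_full.png"); save(t,"t3.png")
cv2.imwrite("pics/w3.png",cv2.resize(c["pixels"][90:270,180:400,::-1],None,fx=3.5,fy=3.3,interpolation=cv2.INTER_CUBIC))
```

```text
[[ 1.000e-03  8.810e-01 -4.732e-01  5.250e-01]
 [ 7.000e-04 -4.732e-01 -8.810e-01  2.021e-01]
 [-1.000e+00  5.000e-04 -1.000e-03  1.993e-01]
 [ 0.000e+00  0.000e+00  0.000e+00  1.000e+00]] [ 0.11234453 -0.05829575 -0.5885701 ]
```

View pics/w3.png

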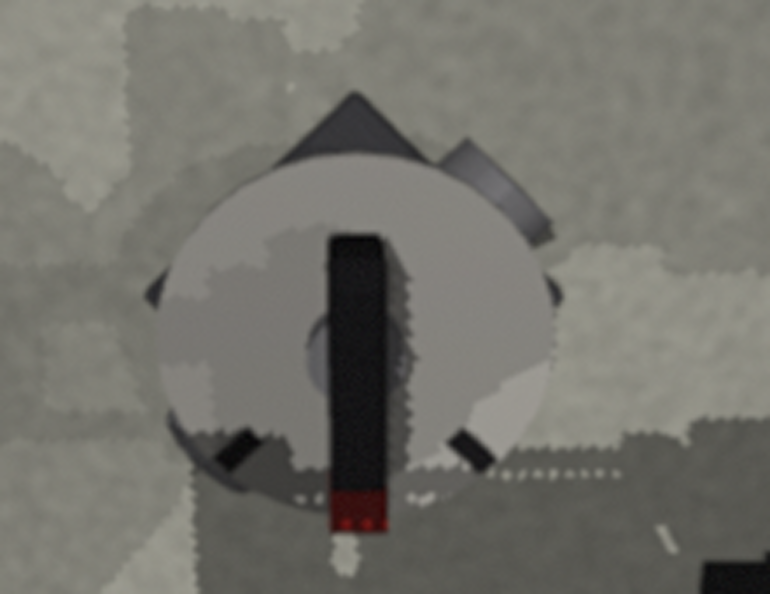

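The close crop shows the bar upright from (356,238) to (359,495), hiding the green mark. It sits midway between the black marks at (238,451) and (471,450). I'll put numbers on that and plan the cap approach.

Run:
```python
from h import *
c=cap("wrist"); s=robot.observe(); T=toolT(s)
f=lambda u,v:(180+u/3.5-.4,90+v/3.3-.4)
ang=lambda v:np.degrees(np.arctan2(v[1],v[0]))
a,r=onz(c,[f(356,238),f(359,493)],.097); m=onz(c,[f(238,451),f(471,450)],.056)
d=m[1]-m[0]   # closed->open chord; its normal is the 45 deg direction
print("ptr",ang(r-a),"chord normal",ang(np.r_[d[1],-d[0]]),np.linalg.norm(d),np.linalg.norm(a-r),(a+r)/2,m)
t=cap("top");im=t["pixels"];hsv=cv2.cvtColor(im,cv2.COLOR_RGB2HSV)
for lo,hi in [((105,150,60),(125,255,255))]:
    mk=cv2.inRange(hsv,lo,hi)[180:225,400:450]; (x,y),rad=cv2.minEnclosingCircle(cv2.findNonZero(mk)); print(x+400,y+180,rad,onz(t,[(x+400,y+180)],.16))
sc=cap("scene");h2=cv2.cvtColor(sc["pixels"],cv2.COLOR_RGB2HSV);mk=cv2.inRange(h2,(105,120,40),(125,255,255))[140:200,130:200]
ys,xs=np.nonzero(mk);print(xs.mean()+130,ys.mean()+140,len(xs),onz(sc,[(xs.mean()+130,ys.mean()+140)],.150))
g=np.r_[.5536,-.2063,.24];print("tool delta",T[:3,:3].T@(g-T[:3,3])*100,s["joints"])
```

```text
ptr -117.45660560919669 chord normal -117.96322781442238 0.054743481847498866 0.05587008866218785 [0.52808156 0.20239279 0.097     ] [[0.48751842 0.18518317 0.056     ]
 [0.53587053 0.15951369 0.056     ]]
423.3297863006592 201.5851058959961 10.787406921386719 [[ 0.55310104 -0.20458386  0.16      ]]
162.84193548387097 168.78387096774193 310 [[ 0.55531217 -0.20598409  0.15      ]]
tool delta [-4.22437368 21.90973757 34.55127044] [-0.57187824  0.66992431  0.20670365  1.81391307 -0.20406863  0.68110455
 -0.74207859]
```

The pointer is at -117.5° against a half-open direction of -118.0°, so the valve is set to within about 1°. Next I move above the cap.

send_rows(
  commands=[
    {"delta_pos": [-1.5,0.5,0.8],"turn": 0},
    {"delta_pos": [-3,2,3.1],"turn": 0},
    {"delta_pos": [-4.2,4,6.3],"turn": 0},
    {"delta_pos": [-4.2,6,9.5],"turn": 0},
    {"delta_pos": [-4.2,8,12.6],"turn": 0},
    {"delta_pos": [-4.2,10,15.8],"turn": 0},
    {"delta_pos": [-4.2,12,19],"turn": 0},
    {"delta_pos": [-4.2,14,22.1],"turn": 0},
    {"delta_pos": [-4.2,16,25.3],"turn": 0},
    {"delta_pos": [-4.2,18,28.4],"turn": 0},
    {"delta_pos": [-4.2,20,31.6],"turn": 0},
    {"delta_pos": [-4.2,21.5,34],"turn": 0},
    {"delta_pos": [-4.2,21.9,34.6],"turn": 0},
    {"delta_pos": [-4.2,21.9,34.6],"turn": 0},
    {"delta_pos": [-4.2,21.9,34.6],"turn": 0},
  ],
)

```text
time: 10.7
tool_pos: [0.5542, -0.2047, 0.2407]
eef_rot: [-2.546, 1.569, 1.675]
ft_force: [-0.2, 0.1, -0.1]
width: 0.0883
```

Run:
```python
from h import *
s=robot.observe(); T=toolT(s); print(T.round(4),s["joints"])
c=cap("wrist"); im=c["pixels"]; hsv=cv2.cvtColor(im,cv2.COLOR_RGB2HSV)
mk=cv2.inRange(hsv,(105,130,30),(125,255,255)); n,l,st,ce=cv2.connectedComponentsWithStats(mk); i=1+st[1:,4].argmax(); print(st[i],ce[i])
cs=(l==i).astype(np.uint8)
v=hsv[:,:,2][l==i]; print(np.percentile(v,[5,25,50,75,95]))
p=onz(c,[ce[i]],.155)[0]; print(p, "delta to z .131", T[:3,:3].T@(np.r_[p[:2],.131]-T[:3,3])*100)
save(c,"w4.png")
```

```text
[[-1.000e-04  8.819e-01 -4.714e-01  5.542e-01]
 [ 1.300e-03 -4.714e-01 -8.819e-01 -2.047e-01]
 [-1.000e+00 -7.000e-04 -1.100e-03  2.407e-01]
 [ 0.000e+00  0.000e+00  0.000e+00  1.000e+00]] [ 0.18076801  0.64393389  0.16538312  1.68133475 -0.13623898  0.82809128
 -0.08486082]
[ 249  180   63   69 3314] [280.22510561 214.75377188]
[ 61. 101. 103. 111. 123.]
[ 0.55546408 -0.20705254  0.155     ] delta to z .131 [10.97233889  0.2304729   0.16565195]
```

View pics/w4.png

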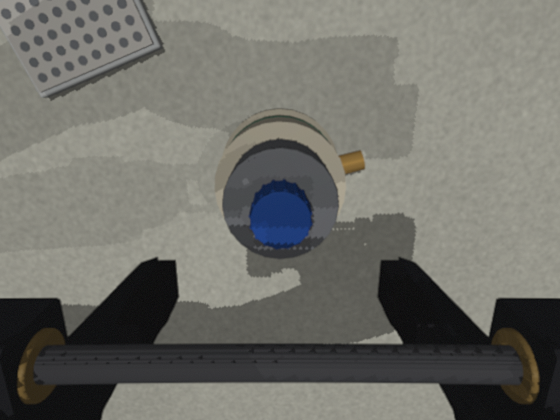

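The wrist view has the blue knob at (280,215), centred between the open fingers, and the well plate well clear at the upper left. I descend and grip.

send_rows(
  commands=[
    {"delta_pos": [1.5,0.2,0.1],"turn": 0},
    {"delta_pos": [4,0.2,0.1],"turn": 0},
    {"delta_pos": [7,0.2,0.1],"turn": 0},
    {"delta_pos": [9,0.2,0.1],"turn": 0},
    {"delta_pos": [10.2,0.2,0.1],"turn": 0},
    {"delta_pos": [10.2,0.2,0.1],"turn": 0},
    {"delta_pos": [10.2,0.2,0.1],"turn": 0},
  ],
)

```text
time: 11.62
tool_pos: [0.5558, -0.2085, 0.1392]
eef_rot: [1.747, 1.57, -0.317]
ft_force: [0.5, 0.0, 0.1]
width: 0.088
```

send_rows(
  commands=[
    {"delta_pos": [0,0,0],"turn": 0},
    {"delta_pos": [0,0,0],"turn": 0},
    {"delta_pos": [0,0,0],"turn": 0},
    {"delta_pos": [0,0,0],"turn": 0},
    {"delta_pos": [0,0,0],"turn": 0},
    {"delta_pos": [0,0,0],"turn": 0},
    {"delta_pos": [0,0,0],"turn": 0},
    {"delta_pos": [0,0,0],"turn": 0},
  ],
  hand=1,
  force=25,
)

```text
time: 12.62
tool_pos: [0.5553, -0.2082, 0.1387]
eef_rot: [-1.897, 1.571, 2.322]
ft_force: [-0.4, 0.6, 0.5]
width: 0.0394
```

Run:
```python
from h import *
s=robot.observe(); print(toolT(s).round(4),s["wrist_torque"],s["ft_force"],s["width"],s["joints"])
```

```text
[[-2.000e-04  8.809e-01 -4.732e-01  5.553e-01]
 [ 2.000e-04 -4.732e-01 -8.809e-01 -2.082e-01]
 [-1.000e+00 -3.000e-04 -1.000e-04  1.387e-01]
 [ 0.000e+00  0.000e+00  0.000e+00  1.000e+00]] [ 0.05161049  0.21563505 -0.00860355] [-0.37281772  0.62674269  0.50758528] 0.039364558478245264 [ 0.20706699  0.78380098  0.12998234  1.76337465 -0.16183641  0.60504695
 -0.06008624]
```

Gripped at a width of 39 mm. I try the right-hand bayonet first, counter-clockwise, with a small turn.

send_rows(
  commands=[
    {"delta_pos": [0,0,0],"turn": -0.07},
    {"delta_pos": [0,0,0],"turn": -0.14},
    {"delta_pos": [0,0,0],"turn": -0.21},
    {"delta_pos": [0,0,0],"turn": -0.28},
    {"delta_pos": [0,0,0],"turn": -0.35},
    {"delta_pos": [0,0,0],"turn": -0.35},
  ],
)

```text
time: 13.38
tool_pos: [0.556, -0.2094, 0.1392]
eef_rot: [1.266, 1.568, -0.45]
ft_force: [0.3, -3.2, 2.9]
width: 0.0393
```

Run:
```python
from h import *
s=robot.observe(); print(toolT(s).round(4),s["wrist_torque"],s["ft_force"],s["width"],s["joints"])
```

```text
[[ 2.100e-03  9.894e-01 -1.452e-01  5.560e-01]
 [-1.000e-03 -1.452e-01 -9.894e-01 -2.094e-01]
 [-1.000e+00  2.200e-03  7.000e-04  1.392e-01]
 [ 0.000e+00  0.000e+00  0.000e+00  1.000e+00]] [-0.43141899 -0.07610535 -0.40782489] [ 0.2626671  -3.17399441  2.93460677] 0.039253303835990315 [ 0.2625708   0.77804701  0.03457504  1.75907006 -0.04213092  0.60287329
  0.17615367]
```

A reaction torque of -0.41 N m shows a hard stop that way, with the fingers slipping. I try clockwise instead.

send_rows(
  commands=[
    {"delta_pos": [0,0,0],"turn": 0.07},
    {"delta_pos": [0,0,0],"turn": 0.14},
    {"delta_pos": [0,0,0],"turn": 0.21},
    {"delta_pos": [0,0,0],"turn": 0.28},
    {"delta_pos": [0,0,0],"turn": 0.35},
    {"delta_pos": [0,0,0],"turn": 0.42},
    {"delta_pos": [0,0,0],"turn": 0.49},
  ],
)

```text
time: 14.25
tool_pos: [0.5547, -0.2075, 0.1388]
eef_rot: [-1.602, 1.569, 2.475]
ft_force: [-2.4, 0.3, 4.7]
width: 0.0392
```

Run:
```python
from h import *
s=robot.observe(); print(toolT(s).round(4),s["wrist_torque"],s["ft_force"],s["width"],s["joints"])
```

```text
[[-1.400e-03  8.049e-01 -5.934e-01  5.547e-01]
 [ 1.100e-03 -5.934e-01 -8.049e-01 -2.075e-01]
 [-1.000e+00 -1.800e-03 -1.000e-04  1.388e-01]
 [ 0.000e+00  0.000e+00  0.000e+00  1.000e+00]] [0.20543035 0.46991102 0.08322719] [-2.40742365  0.32911968  4.70725587] 0.03915475239249589 [ 0.18440226  0.78649944  0.16897684  1.76533503 -0.21074201  0.609073
 -0.15701841]
```

Clockwise turns freely at 0.08 N m, so it is a left-hand bayonet. I turn on to about 70° in total.

send_rows(
  commands=[
    {"delta_pos": [0,0,0],"turn": 0.1},
    {"delta_pos": [0,0,0],"turn": 0.2},
    {"delta_pos": [0,0,0],"turn": 0.3},
    {"delta_pos": [0,0,0],"turn": 0.4},
    {"delta_pos": [0,0,0],"turn": 0.5},
    {"delta_pos": [0,0,0],"turn": 0.6},
    {"delta_pos": [0,0,0],"turn": 0.7},
    {"delta_pos": [0,0,0],"turn": 0.77},
    {"delta_pos": [0,0,0],"turn": 0.77},
    {"delta_pos": [0,0,0],"turn": 0.77},
  ],
)

```text
time: 15.5
tool_pos: [0.5548, -0.2077, 0.1389]
eef_rot: [-0.885, 1.569, 2.424]
ft_force: [-1.2, 0.4, 5.1]
width: 0.0394
```

send_rows(
  commands=[
    {"delta_pos": [-0.3,0,0],"turn": 0},
    {"delta_pos": [-0.6,0,0],"turn": 0},
    {"delta_pos": [-1,0,0],"turn": 0},
    {"delta_pos": [-1,0,0],"turn": 0},
  ],
)

```text
time: 16.0
tool_pos: [0.5556, -0.2084, 0.149]
eef_rot: [2.698, 1.57, -0.276]
ft_force: [-0.7, -0.2, -2.1]
width: 0.0394
```

Run:
```python
from h import *
s=robot.observe(); print(toolT(s).round(4),s["wrist_torque"],s["ft_force"],s["width"],s["joints"])
```

```text
[[ 6.000e-04  1.670e-01 -9.860e-01  5.556e-01]
 [-2.000e-04 -9.860e-01 -1.670e-01 -2.084e-01]
 [-1.000e+00  3.000e-04 -6.000e-04  1.490e-01]
 [ 0.000e+00  0.000e+00  0.000e+00  1.000e+00]] [-0.03563962  0.19244271 -0.00330475] [-0.74815436 -0.24452623 -2.12174748] 0.039429489441976655 [ 0.06269659  0.80210661  0.39175531  1.76441833 -0.46014661  0.6663532
 -0.68929485]
```

The cap rises 10 mm with only about 2 N of load, so it is free. I lift it to about 100 mm.

send_rows(
  commands=[
    {"delta_pos": [-0.7,0,0],"turn": 0},
    {"delta_pos": [-2,0,0],"turn": 0},
    {"delta_pos": [-3.5,0,0],"turn": 0},
    {"delta_pos": [-5,0,0],"turn": 0},
    {"delta_pos": [-6.5,0,0],"turn": 0},
    {"delta_pos": [-8,0,0],"turn": 0},
    {"delta_pos": [-9,0,0],"turn": 0},
    {"delta_pos": [-9.3,0,0],"turn": 0},
    {"delta_pos": [-9.3,0,0],"turn": 0},
    {"delta_pos": [-9.3,0,0],"turn": 0},
    {"delta_pos": [-9.3,0,0],"turn": 0},
    {"delta_pos": [-9.3,0,0],"turn": 0},
  ],
  force=35,
)

```text
time: 17.5
tool_pos: [0.5552, -0.2083, 0.2414]
eef_rot: [-0.551, 1.57, 2.759]
ft_force: [0.2, 0.4, -2.0]
width: 0.0392
```

Run:
```python
from h import *
s=robot.observe(); print(toolT(s).round(4),s["ft_force"],s["width"],np.abs(s["qvel"]).max(),s["time"])
a=cap("scene");b=cap("top")
z=cv2.resize(b["pixels"][170:260,180:290],(440,360),interpolation=cv2.INTER_CUBIC)
o=np.zeros((600,800,3),np.uint8); o[:420,:400]=a["pixels"][:,60:460]; o[:420,400:]=b["pixels"][:,100:500]
o[420:,:330]=cv2.resize(b["pixels"][190:250,190:300],(330,180),interpolation=cv2.INTER_CUBIC)
cv2.imwrite("pics/f.png",o[:,:,::-1])
```

```text
[[-5.000e-04  1.670e-01 -9.860e-01  5.552e-01]
 [ 2.000e-04 -9.860e-01 -1.670e-01 -2.083e-01]
 [-1.000e+00 -3.000e-04  4.000e-04  2.414e-01]
 [ 0.000e+00  0.000e+00  0.000e+00  1.000e+00]] [ 0.19955819  0.35951363 -1.95414013] 0.03915596219944611 0.002217952412879319 17.5
```

View pics/f.png

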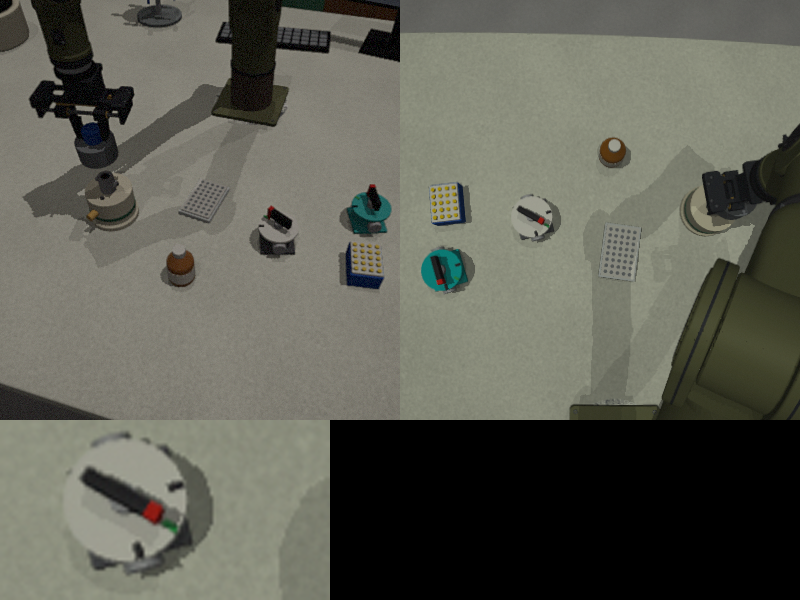

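The cap hangs level in the gripper at (92,145) in the left picture, clear of the bare neck at (107,180). The valve pointer is at the green mark, and the plate, bottle and tip box haven't moved. I'm handing in.

```bash
python3 -c "
from rig import robot
print(robot.sign_off())"
```

```text
the job is handed in; nothing more can be done
None
```

The job is done and handed in at about 17.6 s, inside the 58 s limit. `sign_off` reports no verdict, so the checks below are my own.

- **Valve:** I turned it to half open while the cap was still on. A close wrist picture put the pointer at -117.5° against -118.0° for the half-open direction. The last top picture still showed it at the green mark.
- **Cap:** Counter-clockwise met the hard stop (about 0.41 N m, fingers slipping). Clockwise was free, so it is a left-hand bayonet. After about 72° of clockwise turning it lifted off with about 2 N of load.
- **Final hold:** The cap is still gripped at a 39 mm opening with 35 N. It is level, at rest and about 103 mm above its seat.
- **Bystanders:** The plate, bottle and tip box look unmoved in the last pictures.

**Disagreements:**
- The gripper read 19 mm on the 12 mm valve bar. It was still firmly clamped, and the bar turned with it.
- The wrist camera put the bar's middle a few mm off the top camera's estimate.

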